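# Start the steamer: touch the hob on and run a finger up its heat slider

## Robot

A 6-joint arm with a two-finger parallel gripper is mounted at the origin on the work surface. World frame = base frame: x ahead of the robot, y to its left, z up, the work surface at z = 0. Lengths are in m, angles in rad, forces in N, time in s.
With the tool pointing down it reaches from about 0.325 to 0.925 m from the base axis. Payload 3.1 kg.
Tool frame: the origin (TCP) lies midway between the tips of the shut fingers; the grasp point (between the pads) lies robot.grip_depth behind it (robot.grip_depth is the distance from the TCP to the grasp point, in m); z points along the fingers, y is the line along which they close (so a half turn about z gives the same grasp; the last joint's range is limited). The gripper opens to 85 mm and grips with 20 to 120 N. Pads are 22 mm wide; open, the fingers measure 114 mm over their backs; the gripper's body (76 mm by 85 mm) begins 54 mm behind the grasp point. The pads swing forward as they close: fully open they stand 13 mm farther back than shut.
Start: joints at [1.092, 0.217, 1.613, -0, 1.311, -0.112], TCP at [0.224, 0.583, 0.231] pointing down, gripper open.
Joint ranges: [-2.75, 2.75], [-0.78, 2.1], [0.31, 2.55], [-1.13, 4.27], [0.13, 2.63], [-2.58, 2.58]. Speed limits (rad/s): [2.79, 2.79, 3.14, 3.14, 3.14, 3.14].

## Interface

Orientations are given as a rotation vector (axis times angle).
In Python, from plant import robot, optics gives the robot as it stands.
- The arm moves only by the tool arm_command, never from a script. Its argument "rows" is text: rows parted by semicolons, each of 5 numbers parted by spaces: the finger opening in mm, from 0 to 85.4, then the shift along the tool's x, y, z in mm, then the turn about the tool's z in degrees. In form: hand dx dy dz twist; .... A call has 1 to 20 rows; each row shifts and turns the commanded pose from where the row before left it, along the tool's axes as they then stand; what a row does not reach is not made up. A row lasts 1/8 s, in which the tool goes at most 62.5 mm and 10.7 degrees, less where a joint would pass 70% of its speed; a pose out of reach is approached as far as the arm can. A call is refused whole if a number of a shift passes 62.5 or a number of a turn 10.7, either way. A call with a gripper value outside its range is refused whole. The fingers move at their own pace and stop on an object; "newtons" is the grip in N (left out, the last holds). Time passes only in rows, so rows that do not move let the fingers close. It gives the time, the measured TCP pose, the force, the opening and the grip force at its end, in the units of the state.
- robot.sense(): the state, without advancing time (a new reading comes with each control period).
- optics.grab_frame(name): name is "scene" or "side" or "wrist"; returns the picture (384x512x3 uint8, red, green, blue); there is no depth.
- optics.calibration(name): a dict with "K" (3x3 intrinsics, pixels), "R" (3x3) and "t" (3): a world point X has camera coordinates R X + t. Camera axes: x right, y down, z forward; pixel columns grow to the right and rows downward; lengths in m; the calibration is good to about 2 mm. The wrist camera is an equidistant fisheye: a pixel r from the principal point sees the ray r / f radians off the axis. A picture is of the moment at which its call begins: read the wrist's pose just before it. calibration takes no time and is no camera call; for the wrist camera it gives the pose at the moment of the call.
- robot.sign_off(): hands the job in; it is judged then, once.
The state is a dict: "time": time; "joint_pos": joint angles; "qvel": joint speeds; "joint_efforts": joint torques, N m; "tcp_pos": TCP position; "ee_rot": TCP orientation; "wrist_force": force on the tool from outside, world axes, zero at the start; "ft_torque": the same for the moment, N m; "opening": finger opening in m; "gripper_force": force on a finger pad.
Only numpy, scipy, OpenCV 4.12 (cv2) and the standard library are available. Lean on these libraries where they do the work, as an engineer would, in place of code of your own. Each camera call takes 0.05 s, during which the arm holds its last target. There are 200 camera calls.

## Task

Get the covered steamer pot heating: rest the fingertips lightly on the hob's round on/off key for about a second and lift off, then set them down on the shortest white mark of the curved heat slider and run them along the arc, lightly touching every mark in turn, up to the longest one, and take the hand away. Only the fingertips touch the glass, gently; do not lift or shove the hob, and do not touch the pot, its lid or anything else on the worktop.

Things in the scene. Friction and masses are not known exactly. Their poses are not given: they have to be found in the camera images.
- hob: portable ceramic hob, black glass top 375 x 290 mm, 55 mm above the worktop; loose, rubber feet. Origin: on the worktop under the centre of the cooking zone; -x axis points to its control edge, 225 mm off (150 mm the other way), z up. Near that edge lies the heat slider: a dark grey arc track 13 mm wide, raised 1.5 mm, radius 185 mm about the zone centre, with six white marks flush in it
- power_key: round light grey on/off touch key with a red symbol, 22 mm across, raised 1.5 mm above the glass, in the corner of the control edge. It does not move when touched. Origin: centre of its top face, 56.5 mm above the worktop; z up
- mark1: white mark 1 of 6 on the slider track (the shortest, the low-heat end): 11 mm long across the track (its x axis, towards the zone's centre at +x) and 10.5 mm wide along the track (its y axis), top flush with the track, does not move when touched. Neighbouring marks are 34 mm apart along the arc. Origin: centre of its top face, 56.5 mm above the worktop
- mark2: white mark 2 of 6 on the slider track (counted from the low end): 13.6 mm long across the track (its x axis, towards the zone's centre at +x) and 10.5 mm wide along the track (its y axis), top flush with the track, does not move when touched. Neighbouring marks are 34 mm apart along the arc. Origin: centre of its top face, 56.5 mm above the worktop
- mark3: white mark 3 of 6 on the slider track (counted from the low end): 16.2 mm long across the track (its x axis, towards the zone's centre at +x) and 10.5 mm wide along the track (its y axis), top flush with the track, does not move when touched. Neighbouring marks are 34 mm apart along the arc. Origin: centre of its top face, 56.5 mm above the worktop
- mark4: white mark 4 of 6 on the slider track (counted from the low end): 18.8 mm long across the track (its x axis, towards the zone's centre at +x) and 10.5 mm wide along the track (its y axis), top flush with the track, does not move when touched. Neighbouring marks are 34 mm apart along the arc. Origin: centre of its top face, 56.5 mm above the worktop
- mark5: white mark 5 of 6 on the slider track (counted from the low end): 21.4 mm long across the track (its x axis, towards the zone's centre at +x) and 10.5 mm wide along the track (its y axis), top flush with the track, does not move when touched. Neighbouring marks are 34 mm apart along the arc. Origin: centre of its top face, 56.5 mm above the worktop
- mark6: white mark 6 of 6 on the slider track (the longest, the full-heat end): 24 mm long across the track (its x axis, towards the zone's centre at +x) and 10.5 mm wide along the track (its y axis), top flush with the track, does not move when touched. Neighbouring marks are 34 mm apart along the arc. Origin: centre of its top face, 56.5 mm above the worktop
- pot: aluminium steamer pot standing on the cooking zone, 160 mm across, 90 mm high, two steel loop handles reaching 116 mm from its axis; loose. Origin: centre of its underside, 55 mm above the worktop
- lid: teal hard silicone lid lying on the pot, 178 mm across with a knob, its top 180 mm above the worktop; loose. Origin: centre of the plane that rests on the pot's rim
- basket: aluminium steamer basket with a perforated bottom, 160 mm across, 65 mm high, two loop handles reaching 116 mm from its axis; loose. Origin: centre of its underside
- tongs: spring-steel tongs with teal tips lying on the worktop, 230 mm long, V shape up to 80 mm wide at the tips, 22 mm high; loose. Origin: middle, on the worktop; +x axis points to the tips
- scraper: short olive-wood scraper lying flat, 180 x 58 x 9 mm; loose. Origin: near its middle, on the worktop; x axis along it
- sugar_bowl: white ceramic sugar bowl with its lid on, 96 mm across, 92 mm high; loose. Origin: centre of its underside
- mug: blue ceramic mug, 82 mm across, 90 mm high, handle at its +y; loose. Origin: centre of its underside
Things that resemble listed ones, but are neither listed nor needed, are in the scene too. Several things have the shape of the lid; the one meant has the colours described above.

How it is judged:
By the outcome, as a careful person would: the job done as asked, in the order asked, and still so for the second after the job is handed in, with the robot touching nothing.
It also fails if it takes over 67 s, if anything falls off the work surface, if the arm or the gripper's body presses on something with over 40 N, if the wrist force passes 120 N, or if a joint passes its speed limit or range.

## Working session

There is one attempt and no reset: what is moved stays moved. The work goes in short steps, Python scripts to look and compute and a tool call to move; the robot and the scene stay as the last step left them, time stands still between calls to the robot, and variables do not carry over. Pictures are saved under pics/ and viewed, at most 10 in all, crops included, and the job is handed in when it is done.

Besides the shell and the picture viewer there is one more tool, called after ">>>" in YAML: its name, and indented under it one key for each argument. arm_command: Moves the arm, as the interface text tells. Its arguments: {"type":"object","properties":{"rows":{"type":"string"},"newtons":{"type":"number"}},"required":["rows"]}

```bash
mkdir -p pics; ls
python3 - <<'E'
from plant import robot, optics
import cv2, numpy as np
s=robot.sense(); print(s, robot.grip_depth)
a=[]
for n in ["scene","side","wrist"]:
    c=optics.calibration(n); print(n,c)
    f=optics.grab_frame(n); np.save(f'pics/{n}0.npy',f); cv2.imwrite(f'pics/{n}0.png',f[:,:,::-1])
E
```

```text
pics
{'time': 0.0, 'joint_pos': array([ 1.09174855e+00,  2.17786544e-01,  1.61495612e+00,  2.64784974e-05,
        1.31130455e+00, -1.12173948e-01]), 'qvel': array([ 4.05704180e-04, -4.37508550e-05, -8.26207978e-04,  5.43226974e-05,
       -5.45219794e-04,  9.04501142e-04]), 'joint_efforts': array([ 9.96556337e-04, -3.96838474e+01, -3.03857517e+01, -7.19492596e-05,
        9.44090600e-03,  1.71777054e-05]), 'tcp_pos': array([0.22375862, 0.58268353, 0.22993671]), 'ee_rot': array([-0.57293284, -3.0881536 ,  0.00367581]), 'wrist_force': array([-0.36689671,  0.43106418, -0.17722162]), 'ft_torque': array([0.01160159, 0.00157399, 0.03374386]), 'gripper_force': 0.0, 'opening': 0.0857281021012458} 0.0187
scene {'K': array([[394.67256401,   0.        , 249.09372453],
       [  0.        , 394.67256401, 194.61933094],
       [  0.        ,   0.        ,   1.        ]]), 'R': array([[ 0.67768872,  0.73534479,  0.00245679],
       [ 0.5477993 , -0.50261362, -0.66880152],
       [-0.4905649 ,  0.45458508, -0.74343694]]), 't': array([-0.32896669, -0.1955146 ,  1.85107851])}
side {'K': array([[448.61788556,   0.        , 254.87773421],
       [  0.        , 448.61788556, 182.63985478],
       [  0.        ,   0.        ,   1.        ]]), 'R': array([[ 0.96693947, -0.2544568 , -0.01672704],
       [-0.17627958, -0.61958463, -0.76487934],
       [ 0.18426493,  0.74254066, -0.64395637]]), 't': array([-0.47362702,  0.17674243,  1.78508423])}
wrist {'K': array([[297.31863964,   0.        , 255.20170002],
       [  0.        , 297.31863964, 194.09209571],
       [  0.        ,   0.        ,   1.        ]]), 'R': array([[ 0.35894637,  0.93335657, -0.00173739],
       [ 0.88513243, -0.33980875,  0.31791602],
       [ 0.29613862, -0.11565262, -0.94811728]]), 't': array([-0.62439966, -0.04096166,  0.38102326])}
```

View pics/scene0.png

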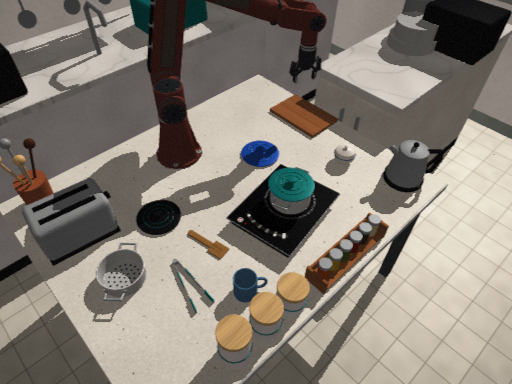

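View pics/side0.png

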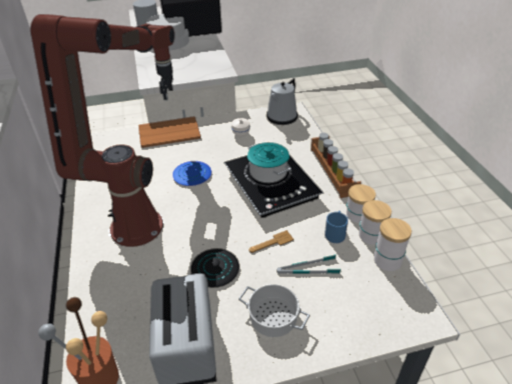

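View pics/wrist0.png

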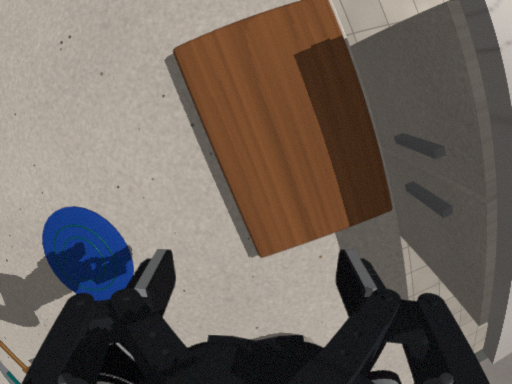

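Scene: the hob lies at about (285,207), with the pot on it and the white marks along its lower-left edge around (240–283, 220–237). In the side view the marks are around (268–305, 188–205). The wrist view shows only the board and the blue lid. Next I'll zoom in on the hob and measure.

```bash
cat > h.py <<'E'
import numpy as np, cv2
from plant import robot, optics
def cast(c,uv,z,fish=False):
    uv=np.atleast_2d(uv).astype(float);K=c['K']
    p=(uv-[K[0,2],K[1,2]])/K[0,0]
    if fish:
        r=np.linalg.norm(p,axis=1,keepdims=True); d=np.hstack([p/np.maximum(r,1e-9)*np.sin(r),np.cos(r)])
    else: d=np.hstack([p,np.ones((len(p),1))])
    d=d@c['R']; o=-c['R'].T@c['t']
    return o+d*((z-o[2])/d[:,2:])
def blobs(f,box,lo=140,mn=2,mx=400):
    x0,y0,x1,y1=box; g=f[y0:y1,x0:x1].min(2)
    n,l,st,ce=cv2.connectedComponentsWithStats((g>lo).astype(np.uint8))
    out=[]
    for i in range(1,n):
        if mn<=st[i,4]<=mx:
            w=np.where(l==i,g.astype(float)-lo/2,0); yy,xx=np.mgrid[y0:y1,x0:x1]
            out.append(((xx*w).sum()/w.sum(),(yy*w).sum()/w.sum(),st[i,4]))
    return np.array(out)
E
python3 - <<'E'
from h import *
P=[]
for n,b in [('scene',(225,160,345,255)),('side',(220,140,325,215))]:
    f=np.load(f'pics/{n}0.npy'); x0,y0,x1,y1=b
    P.append(cv2.resize(f[y0:y1,x0:x1],None,fx=5.8 if n=='scene' else 6.6,fy=5.8 if n=='scene' else 6.6,interpolation=cv2.INTER_CUBIC)[:600,:700])
    B=blobs(f,b,110); c=optics.calibration(n)
    for r,w in zip(B,cast(c,B[:,:2],.0565)): print(n,r.round(1),w.round(4))
for i,p in enumerate(P): cv2.imwrite(f'pics/z{i}.png',p[:,:,::-1])
E
```

```text
scene [230.4 165.5 160. ] [0.2731 0.0849 0.0565]
scene [272.9 203.3   3. ] [0.5513 0.0681 0.0565]
scene [285.2 208.    3. ] [0.6012 0.0863 0.0565]
scene [325.4 211.3   3. ] [0.7193 0.1899 0.0565]
scene [248.6 214.9   8. ] [ 0.5295 -0.0436  0.0565]
scene [240.1 219.7  14. ] [ 0.5248 -0.0834  0.0565]
scene [283.6 235.2  19. ] [ 0.6885 -0.0133  0.0565]
scene [274.3 234.4   7. ] [ 0.663  -0.0361  0.0565]
scene [342.5 243.6  37. ] [0.8604 0.1181 0.0565]
scene [233.  249.8 145. ] [ 0.6105 -0.1942  0.0565]
scene [300.5 242.5   2. ] [0.7534 0.0087 0.0565]
scene [335.7 251.6  73. ] [0.8657 0.0721 0.0565]
side [323.7 141.5   6. ] [0.8988 0.2736 0.0565]
side [288.8 168.3   5. ] [0.6771 0.1239 0.0565]
side [282.5 171.    2. ] [0.645  0.1138 0.0565]
side [246.  175.5   2. ] [0.4848 0.1275 0.0565]
side [302.5 187.5  18. ] [ 0.692  -0.0141  0.0565]
side [298.4 191.9   9. ] [ 0.6666 -0.0355  0.0565]
side [267.6 199.2  10. ] [ 0.5322 -0.0441  0.0565]
side [268.5 205.8  24. ] [ 0.525  -0.0827  0.0565]
side [259.3 213.3   3. ] [ 0.4787 -0.1141  0.0565]
```

View pics/z0.png

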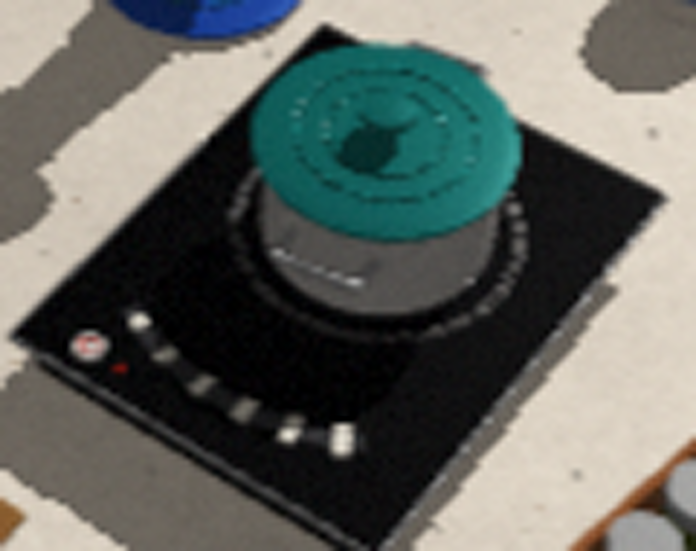

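View pics/z1.png

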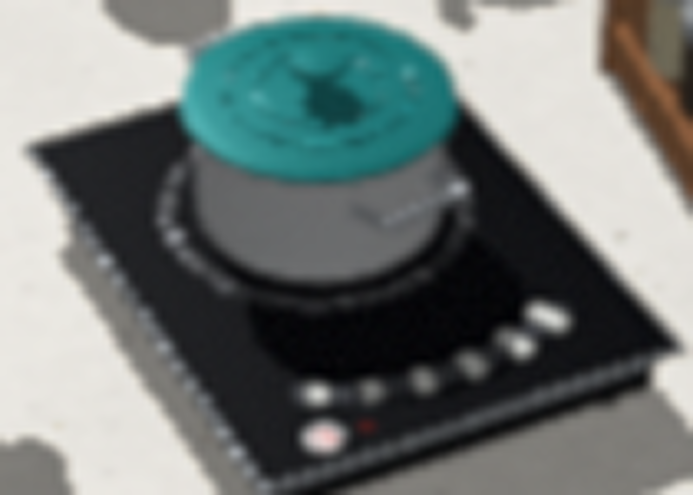

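Zoomed views: the key is at about scene px (240,220), with mark1 at (249,215) and mark6 at (284,235). Marks 2–4 are in shadow. Both views agree to about 3 mm, and the mark1–mark6 chord is about 162 mm against 164 expected. I'll move over for a wrist look, with the hand shut and going high over the pot.

>>> arm_command:
  rows: "0 0 0 -24 -10.2;0 0 0 -24 -10.2;0 0 0 -24 -10.2;0 0 0 -24 -10.2;0 0 0 -24 -10.2;0 -6 -55 0 0;0 -6 -55 0 0;0 -6 -55 0 0;0 -6 -55 0 0;0 -6 -55 0 0;0 -6 -55 0 0;0 -6 -55 0 0;0 -6 -55 0 0;0 -6 -55 0 0;0 -6 -55 0 0;0 -6 -55 0 0;0 -6 -55 0 0;0 -6 -55 0 0;0 0 0 0 0"
  newtons: 20

```text
time: 2.52
tcp_pos: [0.6501, -0.0005, 0.3495]
ee_rot: [0.805, -3.035, 0.0]
wrist_force: [-1.3, 1.0, 0.8]
opening: -0.0001
gripper_force: 0.0
```

>>> arm_command:
  rows: "0 0 0 30 0;0 0 0 30 0;0 0 0 40 0;0 0 0 0 0;0 0 0 0 0;0 0 0 0 0"

```text
time: 3.28
tcp_pos: [0.6504, 0.0033, 0.2543]
ee_rot: [-0.812, 3.03, -0.002]
wrist_force: [-0.7, -0.2, 0.2]
opening: 0.0004
gripper_force: 0.0
```

Run:
```python
from h import *
s=robot.sense();print(s['time'],s['tcp_pos'],s['ee_rot'],s['opening'],s['wrist_force'],s['joint_pos'])
c=optics.calibration('wrist'); f=optics.grab_frame('wrist'); np.save('pics/w1.npy',f); np.savez('pics/w1c.npz',**c)
cv2.imwrite('pics/w1.png',f[:,:,::-1])
```

```text
3.275 [0.65036765 0.00329169 0.25426922] [-8.12079481e-01  3.03038715e+00 -2.43639334e-03] 0.00037672072223990974 [-0.72734851 -0.23856398  0.22946964] [-1.02813291e-01  2.50030952e-01  1.53018714e+00  7.73227100e-05
  1.35682128e+00 -2.19727987e+00]
```

View pics/w1.png

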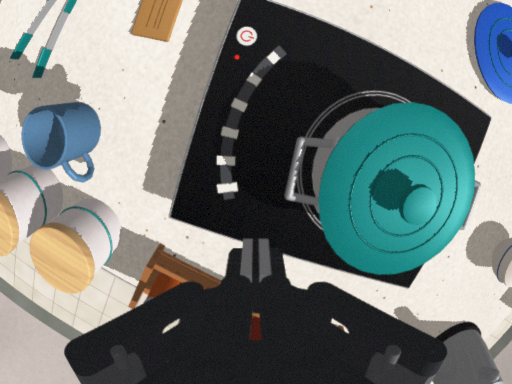

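Wrist view: the key is at (247,36) and the six marks run from (274,57) to (227,187). The pot handle is near (297,168) and the shut fingers at (257,255).

Run:
```python
from h import *
f=np.load('pics/w1.npy'); c=dict(np.load('pics/w1c.npz'))
g=f.min(2)
# marks
B=blobs(f,(205,20,292,205),75,15,400)
for r,w in zip(B,cast(c,B[:,:2],.0565,True)): print(r.round(1),w.round(4))
M=[]
for p in [(275,57),(256,78),(240,105),(231,132),(226,160),(227,187),(247,36)]:
    b=min(B,key=lambda r:np.hypot(r[0]-p[0],r[1]-p[1])); M.append(cast(c,b[:2],.0565,True)[0,:2])
M=np.array(M); print('spacing',np.linalg.norm(np.diff(M[:6],axis=0),axis=1)*1e3)
# rigid fit of nominal arc to marks
a=np.arange(6)*34/185; N=.185*np.c_[np.cos(a),np.sin(a)]
for s in (1,-1):
    n=N*[1,s]; A=n-n.mean(0);D=M[:6]-M[:6].mean(0); U,S,V=np.linalg.svd(A.T@D); R=(U@V).T
    if np.linalg.det(R)>0:
        F=A@R.T+M[:6].mean(0); C=M[:6].mean(0)-R@n.mean(0)
        print('res mm',((F-M[:6])*1e3).round(1).tolist(),'centre',C,'fit',F.round(4).tolist())
print('key',M[6],'dist to m1',np.linalg.norm(M[6]-F[0]),'r',np.linalg.norm(M[6]-C))
```

```text
[246.3  35.6 335. ] [ 0.5228 -0.0817  0.0565]
[238.9 104.6 146. ] [ 0.5963 -0.0492  0.0565]
[229.3 132.2 161. ] [ 0.6294 -0.0431  0.0565]
[223.6 160.2 187. ] [ 0.6618 -0.0329  0.0565]
[289.4 189.4 135. ] [0.6538 0.053  0.0565]
[226.8 187.4 228. ] [ 0.6893 -0.0137  0.0565]
spacing [80.36107574  0.         33.67610535 33.91006293 33.56432338]
res mm [[12.9, 16.9], [-26.6, -15.7], [6.8, -9.5], [5.3, -3.4], [1.9, 4.1], [-0.4, 7.7]] centre [0.55290705 0.11937383] fit [[0.5358, -0.0648], [0.5697, -0.0649], [0.6031, -0.0587], [0.6348, -0.0465], [0.6637, -0.0288], [0.6889, -0.006]]
key [ 0.52283547 -0.08168561] dist to m1 0.021238332869136796 r 0.20329583722611985
```

```bash
cat > fit.py <<'E'
from h import *
f=np.load('pics/w1.npy'); c=dict(np.load('pics/w1c.npz'))
for lo in (75,100,120,150): print(lo,blobs(f,(245,45,292,92),lo,8,400).round(1).tolist())
B=np.vstack([blobs(f,(205,20,292,205),75,15,400),blobs(f,(245,45,292,92),120,8,400),blobs(f,(245,45,292,92),150,8,400)])
M=[]
for p in [(275,57),(256,78),(240,105),(231,132),(226,160),(227,187),(247,36)]:
    b=min(B,key=lambda r:np.hypot(r[0]-p[0],r[1]-p[1])); M.append(cast(c,b[:2],.0565,True)[0,:2])
M=np.array(M); print(M.round(4).tolist(),'spacing',np.linalg.norm(np.diff(M[:6],axis=0),axis=1)*1e3)
a=np.arange(6)*34/185; n=.185*np.c_[np.cos(a),np.sin(a)]
A=n-n.mean(0);D=M[:6]-M[:6].mean(0); U,S,V=np.linalg.svd(A.T@D); R=(U@V).T
F=A@R.T+M[:6].mean(0); C=M[:6].mean(0)-R@n.mean(0)
print(np.linalg.det(R),'res mm',((F-M[:6])*1e3).round(1).tolist(),'centre',C,'fit',F.round(4).tolist())
print('key',M[6],'r',np.linalg.norm(M[6]-C))
E
python3 fit.py
```

```text
75 []
100 [[273.1, 57.2, 115.0], [253.5, 78.4, 107.0]]
120 [[273.1, 57.2, 106.0], [253.3, 78.2, 94.0]]
150 [[273.2, 57.3, 95.0], [251.1, 74.5, 11.0]]
[[0.5299, -0.043], [0.562, -0.05], [0.5963, -0.0492], [0.6294, -0.0431], [0.6618, -0.0329], [0.6893, -0.0137], [0.5228, -0.0817]] spacing [32.92751305 34.28291089 33.67610535 33.91006293 33.56432338]
1.0000000000000002 res mm [[-1.0, -0.2], [0.2, 0.5], [-0.1, -0.6], [0.2, -0.6], [-0.4, 1.2], [1.1, -0.3]] centre [0.58012125 0.13455191] fit [[0.5289, -0.0432], [0.5623, -0.0496], [0.5962, -0.0497], [0.6296, -0.0437], [0.6614, -0.0317], [0.6904, -0.014]]
key [ 0.52283547 -0.08168561] r 0.22369694640347235
```

>>> arm_command:
  rows: "0 25 -2 0 0;0 25 -2 0 0;0 25 -2 0 0;0 25 -2 0 0;0 25 -2 0 0;0 27.5 -0.5 0 0;0 0 0 40 0;0 0 0 40 0;0 0 0 40 0;0 0 0 30 0;0 0 0 20 0;0 0 0 0 0;0 0 0 0 0;0 0 0 0 0;0 0 0 0 0"

```text
time: 5.2
tcp_pos: [0.523, -0.0824, 0.0825]
ee_rot: [-0.812, 3.033, -0.002]
wrist_force: [0.0, -0.0, 0.4]
opening: 0.0
gripper_force: 0.0
```

Run:
```python
from h import *
s=robot.sense();print(s['time'],s['tcp_pos'],s['ee_rot'],s['wrist_force'])
f=optics.grab_frame('wrist'); cv2.imwrite('pics/w2.png',f[:,:,::-1])
```

```text
5.2 [ 0.52303115 -0.0824398   0.08247968] [-8.12193172e-01  3.03286991e+00 -1.78505352e-03] [ 0.01302711 -0.02308784  0.4291648 ]
```

View pics/w2.png

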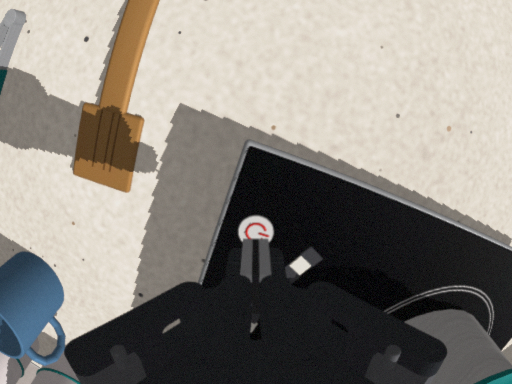

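The tips hang over the key at (257,232). Now I'll descend carefully.

>>> arm_command:
  rows: "0 0 0 11 0;0 0 0 11 0;0 0 0 0 0;0 0 0 0 0;0 0 0 0 0;0 0 0 0 0"

```text
time: 6.0
tcp_pos: [0.5225, -0.0823, 0.0596]
ee_rot: [-0.813, 3.034, -0.001]
wrist_force: [0.6, -0.7, 0.3]
opening: -0.0002
gripper_force: 0.0
```

>>> arm_command:
  rows: "0 -1 0 1 0;0 0 0 1 0;0 0 0 0 0"

```text
time: 6.38
tcp_pos: [0.5229, -0.0816, 0.0572]
ee_rot: [0.813, -3.034, -0.0]
wrist_force: [-0.8, 0.3, -0.1]
opening: -0.0002
gripper_force: 0.0
```

>>> arm_command:
  rows: "0 0 0 0.7 0;0 0 0 0 0"

```text
time: 6.62
tcp_pos: [0.5231, -0.0817, 0.0566]
ee_rot: [-0.813, 3.035, -0.0]
wrist_force: [0.3, 0.2, 0.2]
opening: 0.0
gripper_force: 0.0
```

>>> arm_command:
  rows: "0 0 0 0.5 0;0 0 0 0 0"

```text
time: 6.88
tcp_pos: [0.5231, -0.0817, 0.0566]
ee_rot: [0.813, -3.035, -0.0]
wrist_force: [-1.2, 0.4, 4.6]
opening: 0.0001
gripper_force: 2.3
```

Contact at 4.6 N. I'll ease slightly, hold, and lift.

>>> arm_command:
  rows: "0 0 0 -0.2 0;0 0 0 0 0;0 0 0 0 0;0 0 0 0 0;0 0 0 0 0;0 0 0 0 0"

```text
time: 7.62
tcp_pos: [0.5231, -0.0817, 0.0566]
ee_rot: [0.813, -3.035, 0.0]
wrist_force: [-2.1, 1.1, 4.8]
opening: -0.0
gripper_force: 2.6
```

>>> arm_command:
  rows: "0 0 0 0 0;0 0 0 -10 0;0 0 0 -12 0;0 0 0 0 0;0 0 0 0 0;0 0 0 0 0"

```text
time: 8.38
tcp_pos: [0.5227, -0.0816, 0.0779]
ee_rot: [0.812, -3.034, -0.001]
wrist_force: [-0.7, 0.2, 0.2]
opening: -0.0
gripper_force: 0.0
```

>>> arm_command:
  rows: "0 -12.3 15.1 0 0;0 -12.3 15.1 0 0;0 0 0 0 0;0 0 0 8 0;0 0 0 9 0;0 0 0 0 0;0 0 0 0 0;0 0 0 0 0"

```text
time: 9.38
tcp_pos: [0.5295, -0.0435, 0.0615]
ee_rot: [-0.812, 3.034, -0.0]
wrist_force: [0.0, -0.1, 0.5]
opening: -0.0001
gripper_force: 0.0
```

```bash
cat >> fit.py <<'E'
s=robot.sense(); print('tcp',s['tcp_pos'],s['wrist_force'],'to mark1 (tool mm):')
X=np.array([-.866,-.5]);Y=np.array([-.5,.866])
d=F[0]-s['tcp_pos'][:2]; print((d@X*1e3).round(1),(d@Y*1e3).round(1))
t=np.arange(0,5.01,.25)*34/185; P=(.185*np.c_[np.cos(t),np.sin(t)])@R.T+C; e=np.diff(P,axis=0)*1e3
print(np.c_[e@X,e@Y].round(1).tolist())
E
python3 fit.py | tail -3
```

```text
tcp [ 0.52950771 -0.04350251  0.06153859] [ 0.04681687 -0.10294953  0.54470305] to mark1 (tool mm):
0.4 0.5
[[-6.0, -6.0], [-6.3, -5.7], [-6.6, -5.4], [-6.8, -5.1], [-7.0, -4.8], [-7.2, -4.5], [-7.4, -4.1], [-7.6, -3.8], [-7.8, -3.4], [-7.9, -3.1], [-8.1, -2.7], [-8.2, -2.3], [-8.3, -1.9], [-8.4, -1.6], [-8.4, -1.2], [-8.5, -0.8], [-8.5, -0.4], [-8.5, -0.0], [-8.5, 0.4], [-8.5, 0.8]]
```

>>> arm_command:
  rows: "0 0 0 4 0;0 0 0 0 0;0 0 0 0.8 0;0 0 0 0 0;0 0 0 0 0"

```text
time: 10.0
tcp_pos: [0.5294, -0.0433, 0.0566]
ee_rot: [-0.813, 3.034, -0.0]
wrist_force: [-0.2, 0.3, -0.1]
opening: -0.0001
gripper_force: 0.3
```

>>> arm_command:
  rows: "0 0 0 0.4 0;0 0 0 0 0"

```text
time: 10.25
tcp_pos: [0.5294, -0.0433, 0.0566]
ee_rot: [-0.813, 3.035, -0.0]
wrist_force: [-1.7, -0.4, 4.7]
opening: 0.0003
gripper_force: 2.3
```

>>> arm_command:
  rows: "0 -3 -3 0 0;0 -3 -3 0 0;0 -3.1 -2.9 0 0;0 -3.2 -2.8 0 0;0 -3.3 -2.7 0 0;0 -3.3 -2.7 0 0;0 -3.4 -2.6 0 0;0 -3.4 -2.5 0 0"

```text
time: 11.25
tcp_pos: [0.5599, -0.0489, 0.0565]
ee_rot: [0.811, -3.028, -0.005]
wrist_force: [-9.2, 2.1, 12.3]
opening: -0.0002
gripper_force: 5.9
```

Force rose, so I'll ease off a little before going on.

>>> arm_command:
  rows: "0 0 0 -0.6 0;0 0 0 0 0"

```text
time: 11.5
tcp_pos: [0.5628, -0.0496, 0.0566]
ee_rot: [-0.812, 3.034, -0.0]
wrist_force: [0.2, 0.2, 1.1]
opening: 0.0003
gripper_force: 0.7
```

>>> arm_command:
  rows: "0 -3.5 -2.4 0.1 0;0 -3.5 -2.4 0 0;0 -3.6 -2.3 0 0;0 -3.6 -2.2 0 0"

```text
time: 12.0
tcp_pos: [0.5789, -0.0506, 0.0566]
ee_rot: [0.812, -3.032, -0.001]
wrist_force: [-5.0, 0.4, 5.3]
opening: -0.0001
gripper_force: 2.7
```

>>> arm_command:
  rows: "0 -3.7 -2.1 -0.1 0;0 -3.7 -2.0 0 0;0 -3.8 -1.9 0 0;0 -3.8 -1.9 0 0"

```text
time: 12.5
tcp_pos: [0.5969, -0.05, 0.0566]
ee_rot: [-0.813, 3.035, -0.0]
wrist_force: [-2.3, 0.7, 2.5]
opening: -0.0002
gripper_force: 1.3
```

>>> arm_command:
  rows: "0 -3.9 -1.7 -0.1 0;0 -3.9 -1.7 0 0;0 -3.9 -1.6 0 0;0 -4 -1.5 0 0"

```text
time: 13.0
tcp_pos: [0.6137, -0.0476, 0.0567]
ee_rot: [-0.813, 3.034, -0.0]
wrist_force: [-0.0, -0.6, 0.4]
opening: -0.0004
gripper_force: 0.0
```

>>> arm_command:
  rows: "0 0 0 0.3 0"

```text
time: 13.12
tcp_pos: [0.614, -0.0477, 0.0566]
ee_rot: [-0.813, 3.034, -0.0]
wrist_force: [0.6, 0.2, 2.0]
opening: -0.0002
gripper_force: 0.5
```

>>> arm_command:
  rows: "0 -4 -1.4 0 0;0 -4 -1.3 0 0;0 -4.1 -1.2 0 0;0 -4.1 -1.1 0 0"

```text
time: 13.62
tcp_pos: [0.6301, -0.0439, 0.0566]
ee_rot: [0.813, -3.034, 0.0]
wrist_force: [-1.7, -0.9, 3.8]
opening: -0.0001
gripper_force: 1.5
```

>>> arm_command:
  rows: "0 -4.1 -1 0 0;0 -4.1 -0.9 0 0;0 -4.2 -0.8 0 0"

```text
time: 14.0
tcp_pos: [0.6422, -0.0401, 0.0566]
ee_rot: [0.813, -3.034, 0.0]
wrist_force: [-2.9, -1.5, 5.0]
opening: -0.0001
gripper_force: 1.9
```

>>> arm_command:
  rows: "0 -4.2 -0.7 0 0;0 -4.2 -0.6 0 0;0 -4.2 -0.6 0 0;0 -4.2 -0.4 0 0;0 -4.3 -0.4 0 0"

```text
time: 14.62
tcp_pos: [0.6618, -0.0319, 0.0566]
ee_rot: [0.813, -3.035, 0.0]
wrist_force: [-2.7, -1.5, 6.2]
opening: 0.0001
gripper_force: 2.4
```

>>> arm_command:
  rows: "0 -4.2 -0.2 0 0;0 -4.3 -0.2 0 0;0 -4.2 0 0 0;0 -4.3 0 0 0"

```text
time: 15.12
tcp_pos: [0.6768, -0.0237, 0.0566]
ee_rot: [-0.813, 3.035, -0.0]
wrist_force: [-2.4, -2.1, 4.7]
opening: 0.0
gripper_force: 2.5
```

>>> arm_command:
  rows: "0 -4.2 0.2 0 0;0 -4.3 0.2 0 0;0 -4.2 0.4 0 0;0 -4.3 0.4 0 0;0 0 0 0 0"

```text
time: 15.75
tcp_pos: [0.6916, -0.0137, 0.0566]
ee_rot: [-0.812, 3.033, -0.0]
wrist_force: [-0.5, -1.1, 4.0]
opening: -0.0002
gripper_force: 1.7
```

At the last mark. I'll lift straight off and check.

>>> arm_command:
  rows: "0 0 0 -10 0;0 0 0 -30 0;0 0 0 -50 0;0 0 0 -50 0;0 0 0 -40 0;0 0 0 0 0;0 0 0 0 0;0 0 0 0 0"

```text
time: 16.75
tcp_pos: [0.6892, -0.0139, 0.2335]
ee_rot: [0.812, -3.031, -0.003]
wrist_force: [-0.4, -0.2, 0.0]
opening: 0.0003
gripper_force: 0.0
```

Run:
```python
from h import *
s=robot.sense();print(s['time'],s['tcp_pos'],s['wrist_force'])
for n,b in [('scene',(225,195,300,245)),('side',(255,180,310,215))]:
    c=optics.calibration(n)
    for tag,f in (('old',np.load(f'pics/{n}0.npy')),('new',optics.grab_frame(n))):
        B=blobs(f,b,110); print(n,tag,cast(c,B[:,:2],.0565)[:,:2].round(4).tolist())
```

```text
16.75 [ 0.68918421 -0.01386727  0.23348004] [-0.39186388 -0.22072033  0.01099227]
scene old [[0.4495, -0.0556], [0.5513, 0.0681], [0.6012, 0.0863], [0.5295, -0.0436], [0.5248, -0.0834], [0.663, -0.0361], [0.6885, -0.0133], [0.5721, -0.1919]]
scene new [[0.444, -0.054], [0.553, 0.0688], [0.5996, 0.0857], [0.5294, -0.0436], [0.5231, -0.0829], [0.663, -0.0362], [0.6887, -0.0135], [0.5722, -0.1919]]
side old [[0.692, -0.0141], [0.6666, -0.0355], [0.5322, -0.0441], [0.6273, -0.1389], [0.525, -0.0827], [0.4684, -0.0972], [0.4787, -0.1141]]
side new [[0.5675, 0.0722], [0.6921, -0.014], [0.6666, -0.0358], [0.6332, -0.0441], [0.5993, -0.0521], [0.5322, -0.0441], [0.5662, -0.0494], [0.6262, -0.138], [0.5251, -0.0829], [0.4709, -0.1007]]
```

The hob hasn't moved: the marks are within 0.3 mm of where they were. The hand is clear, so I'll hand in.

```bash
python3 -c "
from plant import robot
print(robot.sign_off())"
```

```text
the job is handed in; nothing more can be done
None
```

I handed the job in at about 17 s: on/off key touched for about a second, then the slider run from mark 1 to mark 6, with the hob unmoved and the hand clear. Two flaws: force briefly reached about 12 N at mark 2 (otherwise about 6 N or less when read), and the fingertips skimmed about 0.1 mm off the glass for a moment between marks 3 and 4.

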